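# Line up the jars for labelling

## Task

Push the two lidded jars along the table into line for labelling, only pushing with the fingers: do not grip, squeeze, lift or tip them. First push the larger lidded jar right into the corner of the wooden guide, so that it touches both the long rail and the end stop; then push the smaller lidded jar up against the long rail and along it until it touches the larger jar too. Leave both standing there, the larger still in its corner, and leave the open jar and everything else on the table where they are.

Things in the scene. Friction and masses are not known exactly. Their poses are not given: they have to be found in the camera images.
- big_jar: the larger lidded glass jar with beads inside and a white lid, upright cylinder of radius 42 mm and height 85 mm (lid included, same radius to 1 mm), about 420 g, loose on the flat table, slides at a push under 6 N; starts in any place of a row of three jars, about 130 mm apart, facing the rail. Origin: centre of its underside, z up its axis
- small_jar: the smaller lidded glass jar with beads inside and a white lid, upright cylinder of radius 30 mm and height 65 mm (lid included, same radius to 1 mm), about 200 g, loose on the flat table, slides at a push under 3 N; starts in any place of a row of three jars, about 130 mm apart, facing the rail. Origin: centre of its underside, z up its axis
- corner (a point): inner corner of the fixed L-shaped wooden guide, at table height. Its laths are 22 mm wide and only 18 mm high: fingers can pass above them. In this point's axes (z up) the long rail's inner face is the plane x = 0, from y = 0 to y = -490 mm; the end stop's inner face is the plane y = 0, from x = 0 to x = -105 mm; the jars start on the -x side, about 170 mm from the rail
- open_jar: open glass jar without lid or contents (outer radius 35 mm at the rim, 72 mm high), standing in the row with the two lidded jars; leave alone. Origin: centre of its underside
- bead_bowl: brown wooden bowl of beads, radius 65 mm, 50 mm high, behind the rail; leave alone. Origin: centre of its underside
- bead_dish: smaller brown wooden bowl of beads, radius 55 mm, 40 mm high, beyond the end stop; leave alone. Origin: centre of its underside
- spare_lid: loose white jar lid lying flat, radius 36 mm, 14 mm high, beyond the open end of the rail; leave alone. Origin: centre of its underside
- tape_roll: roll of paper tape lying flat, radius 45 mm, 24 mm high, behind the rail; leave alone. Origin: centre of its underside

How it is judged:
On the way, in this order (a step that is already met when the one before it is completed fails the run):
1. the larger lidded jar stands in the corner, touching rail and end stop (x of big_jar in the frame of corner between -0.047 and 0 m and y of big_jar in the frame of corner between -0.047 and 0 m and linear speed of big_jar below 0.02 m/s and angle between big_jar's own z axis and vertical below 0.06 rad), for 0.2 s.
2. the smaller lidded jar stands against the rail and the larger jar (x of small_jar in the frame of corner between -0.035 and 0 m and y of small_jar in the frame of corner below -0.042 m and horizontal distance between small_jar and big_jar below 0.077 m and linear speed of small_jar below 0.02 m/s and angle between small_jar's own z axis and vertical below 0.06 rad), for 0.2 s.
At the end, for the whole second after the job is handed in: Both lidded jars stand upright and still: the larger within 5 mm of touching both the rail and the end stop, the smaller within 5 mm of touching both the rail and the larger jar, on the side away from the end stop (all of step 1 and all of step 2).
It fails at once if a lidded jar is lifted off the table (10 mm) (height (world z) of any of big_jar, small_jar above 0.01 m).
It fails at once if a lidded jar is tipped (0.3 rad) (angle between any of big_jar, small_jar's own z axis and vertical above 0.3 rad).
It fails at once if a lidded jar is gripped or pressed hard (over 35 N from the fingers) (contact force between the fingers and big_jar above 35 N or contact force between the fingers and small_jar above 35 N).
It fails at once if the open jar or another bystander is moved by more than 15 mm (distance of any of open_jar, bead_bowl, bead_dish, spare_lid, tape_roll from where it was at the start of the episode above 0.015 m).
It also fails if it takes over 72 s, if anything falls off the work surface, if the arm or the gripper's body presses on something with over 40 N, if the wrist force passes 120 N, or if a joint passes its speed limit or range.

## Robot

A 6-joint arm with a two-finger parallel gripper is mounted at the origin on the work surface. World frame = base frame: x ahead of the robot, y to its left, z up, the work surface at z = 0. Lengths are in m, angles in rad, forces in N, time in s.
With the tool pointing down it reaches from about 0.225 to 0.875 m from the base axis. Payload 3.4 kg.
Tool frame: the origin (TCP) lies between the finger pads; the fingertips stand 8 mm ahead of it and the grasp point (between the pads) lies 11 mm behind it; z points along the fingers, y is the line along which they close (so a half turn about z gives the same grasp; the last joint's range is limited). The gripper opens to 85 mm and grips with 20 to 120 N. Pads are 22 mm wide; open, the fingers measure 114 mm over their backs; the gripper's body (76 mm by 85 mm) begins 54 mm behind the grasp point. The pads swing forward as they close: fully open they stand 13 mm farther back than shut.
Start: joints at [1.142, 0.276, 1.505, -0, 1.361, -0.121], TCP at [0.174, 0.548, 0.239] pointing down, gripper open.
Joint ranges: [-2.89, 2.89], [-0.75, 2.08], [0.22, 2.7], [-1.18, 4.32], [0.11, 2.71], [-2.7, 2.7]. Speed limits (rad/s): [2.57, 2.57, 3.14, 3.14, 3.14, 3.14].

## Interface

Orientations are given as a unit quaternion [w, x, y, z].
In Python, from rig import manip gives the robot as it stands.
- The arm moves only by the tool move_arm, never from a script. Its argument "deltas" is a list that holds one entry, the list of rows, each a list of 5 numbers: the shift along the tool's x, y, z normalised to -1 to 1, where 1 is 80 cm, then the turn about the tool's z normalised to -1 to 1, where 1 is 120 degrees, then the closure, from -1 (fully open) to 1 (shut). In form: [[[tx, ty, tz, twist, grip], ...]]. A call has 1 to 12 rows; each row is the pose to reach, as a shift and turn from the pose commanded when the call began, along the tool's axes at that moment; what a row does not reach only later rows make up. A row lasts 1/10 s, in which the tool goes at most 50 mm and 8.59 degrees, less where a joint would pass 70% of its speed; a pose out of reach is approached as far as the arm can. A call with a number of a shift or a turn outside -1 to 1 is refused whole. A call with a gripper value outside its range is refused whole. The fingers move at their own pace and stop on an object; "squeeze" is the grip in N (left out, the last holds). Time passes only in rows, so rows that repeat a pose let the fingers close. It gives the time, the measured TCP pose, the force, the opening and the grip force at its end, in the units of the state.
- manip.get_state(): the state, without advancing time (a new reading comes with each control period).
- manip.get_image(name): name is "side" or "top" or "wrist"; returns the picture (400x640x3 uint8, red, green, blue); there is no depth.
- manip.camera_params(name): a dict with "fx", "fy", "cx", "cy" (pixels), "R" (3x3) and "t" (3): a world point X has camera coordinates R X + t; the wrist camera has in their place "tool_from_camera" (4x4, takes a point from camera to tool coordinates, whose origin is the TCP and whose axes are the flange's). Camera axes: x right, y down, z forward; pixel columns grow to the right and rows downward; lengths in m; the calibration is good to about 2 mm. A picture is of the moment at which its call begins: read the wrist's pose just before it. camera_params takes no time and is no camera call.
- manip.sign_off(): hands the job in; it is judged then, once.
The state is a dict: "clock": time; "qpos": joint angles; "qd": joint speeds; "effort": joint torques, N m; "position": TCP position; "ee_rot": TCP orientation; "contact_force": force on the tool from outside, world axes, zero at the start; "moment": the same for the moment, N m; "width": finger opening in m; "gripper_force": force on a finger pad.
Only numpy, scipy, OpenCV 4.12 (cv2) and the standard library are available. Lean on these libraries where they do the work, as an engineer would, in place of code of your own. Each camera call takes 0.05 s, during which the arm holds its last target. There are 200 camera calls.

## Working session

There is one attempt and no reset: what is moved stays moved. The work goes in short steps, Python scripts to look and compute and a tool call to move; the robot and the scene stay as the last step left them, time stands still between calls to the robot, and variables do not carry over. Pictures are saved under pics/ and viewed, at most 11 in all, crops included, and the job is handed in when it is done.

Besides the shell and the picture viewer there is one more tool, called after "Call:" as name([rows], argument=value, ...), one row to a line, values as JSON. move_arm: Moves the arm, as the interface text tells. Scaled input: -1 to 1 covers 80 cm each way for a shift and 120 degrees each way for a turn. Its arguments: {"type":"object","properties":{"deltas":{"type":"array","items":{"type":"array","items":{"type":"array","items":{"type":"number","minimum":-1,"maximum":1}}}},"squeeze":{"type":"number"}},"required":["deltas"]}

```bash
mkdir -p pics; python3 - <<'E'
from rig import manip
import cv2,numpy as np
for n in("top","side"):
    im=manip.get_image(n); cv2.imwrite(f"pics/{n}0.png",im[:,:,::-1])
    p=manip.camera_params(n); print(n,p["fx"],p["cx"],p["cy"],np.round(p["R"],3).tolist(),np.round(p["t"],3), -np.array(p["R"]).T@p["t"])
s=manip.get_state(); print(s["clock"],s["position"],s["ee_rot"],s["width"])
E
```

```text
top 435.54175856203403 328.57727757378535 204.2435088981492 [[-0.006, -1.0, -0.01], [-0.981, 0.008, -0.195], [0.195, 0.009, -0.981]] [0.017 0.644 1.108] [0.41565003 0.00270119 1.21210877]
side 391.21829193122727 323.1640624196864 203.35645700672333 [[-1.0, -0.011, -0.002], [-0.006, 0.685, -0.729], [0.009, -0.729, -0.685]] [0.64  0.049 1.104] [0.62953031 0.77769658 0.79333023]
0.1 [0.17400779 0.54754417 0.23853641] [-2.27323406e-04  1.53299127e-01  9.88179492e-01 -7.86174125e-04] 0.0851429040541355
```

View pics/top0.png

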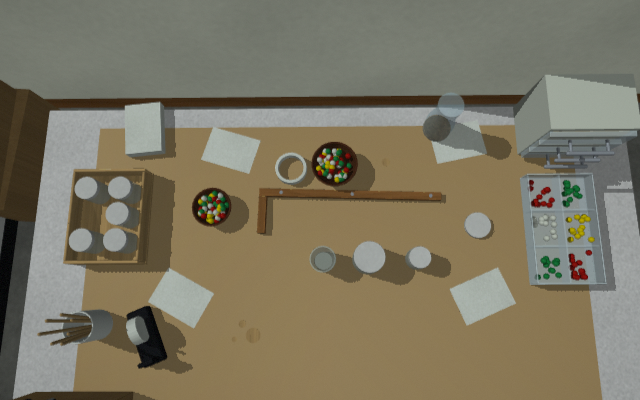

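View pics/side0.png

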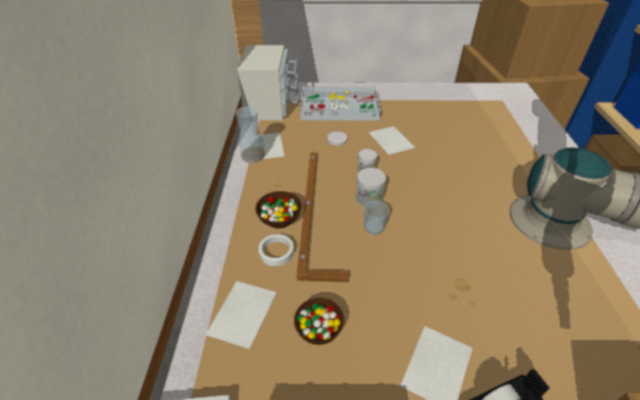

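The row from left to right is the open jar (322,259), big jar (369,257) and small jar (419,258). The guide corner is near (265,197), with the stop on the left and the rail running right. Next I measure them.

```bash
cat > h.py <<'E'
from rig import manip
import cv2,numpy as np
def ray(n,uv,z):
    p=manip.camera_params(n); R=np.array(p["R"]); c=-R.T@np.array(p["t"])
    d=R.T@np.array([(uv[0]-p["cx"])/p["fx"],(uv[1]-p["cy"])/p["fy"],1]); return (c+d*(z-c[2])/d[2])
def white(im,box):
    x0,y0,x1,y1=box; h=cv2.cvtColor(im[y0:y1,x0:x1],cv2.COLOR_RGB2HSV)
    m=((h[...,1]<45)&(h[...,2]>150)).astype(np.uint8)*255
    cs,_=cv2.findContours(m,cv2.RETR_EXTERNAL,cv2.CHAIN_APPROX_NONE); c=max(cs,key=cv2.contourArea)
    (u,v),r=cv2.minEnclosingCircle(c); return (u+x0,v+y0),r,cv2.contourArea(c)
E
python3 - <<'E'
from h import *
im=manip.get_image("top")
for nm,b,z,r in(("big",(345,235,392,280),.085,.042),("small",(402,240,440,276),.065,.03)):
    uv,rp,a=white(im,b); P=ray("top",uv,z); e=ray("top",(uv[0]+rp,uv[1]),z); print(nm,uv,rp,a,P,"r",np.linalg.norm(e-P))
print("open~",ray("top",(322,259),.04))
h=cv2.cvtColor(im,cv2.COLOR_RGB2HSV)
# rail: print saturation/hue/value profile to see edges
for u in(300,400,430): print(u,[tuple(map(int,h[v,u])) for v in range(184,208,1)])
print([tuple(map(int,h[220,u])) for u in range(252,276)])
s=manip.camera_params("wrist"); print(np.round(s["tool_from_camera"],3),s["fx"])
cv2.imwrite("pics/crop.png",cv2.resize(im[180:285,245:450,::-1],None,fx=3.8,fy=3.8,interpolation=cv2.INTER_CUBIC))
E
```

```text
big (369.2073173522949, 256.2073173522949) 15.549802780151367 706.5 [ 0.50248534 -0.09115088  0.085     ] r 0.039992233825362516
small (419.7631587982178, 256.6578941345215) 10.768692970275879 325.0 [ 0.50194139 -0.2249828   0.065     ] r 0.028119480834306116
open~ [0.49937617 0.03156343 0.04      ]
300 [(20, 105, 92), (21, 105, 92), (21, 105, 92), (20, 104, 108), (19, 109, 136), (16, 142, 111), (15, 160, 105), (15, 160, 107), (16, 163, 108), (15, 162, 101), (15, 160, 97), (16, 164, 101), (15, 164, 98), (16, 142, 63), (19, 104, 86), (19, 102, 107), (19, 103, 141), (19, 104, 140), (20, 102, 140), (20, 102, 142), (19, 101, 141), (20, 104, 140), (20, 103, 141), (20, 105, 141)]
400 [(19, 104, 140), (20, 103, 138), (19, 103, 139), (20, 103, 138), (20, 103, 139), (20, 101, 139), (20, 106, 132), (17, 129, 107), (15, 158, 110), (15, 162, 110), (15, 162, 110), (15, 158, 110), (16, 160, 107), (15, 156, 103), (16, 164, 95), (16, 145, 58), (19, 123, 79), (19, 105, 107), (19, 102, 140), (20, 104, 140), (20, 103, 141), (19, 103, 141), (20, 101, 139), (20, 104, 140)]
430 [(19, 102, 140), (20, 103, 
[... 170 characters left out ...]
19, 124), (13, 41, 112), (15, 156, 108), (15, 158, 105), (17, 139, 66), (20, 104, 93), (20, 103, 106), (19, 103, 138), (20, 105, 139), (20, 105, 139), (19, 102, 140), (20, 101, 139)]
[(20, 103, 141), (19, 101, 142), (20, 104, 142), (19, 102, 143), (20, 100, 143), (17, 122, 125), (15, 158, 103), (15, 163, 100), (16, 167, 98), (16, 162, 99), (16, 158, 100), (15, 158, 103), (15, 156, 106), (16, 169, 59), (19, 119, 79), (19, 101, 93), (19, 104, 93), (19, 100, 94), (19, 100, 94), (19, 101, 93), (19, 104, 93), (19, 100, 138), (19, 102, 140), (19, 103, 141)]
[[-0.002 -0.962 -0.272  0.068]
 [ 1.    -0.001 -0.001  0.   ]
 [ 0.001 -0.272  0.962 -0.135]
 [ 0.     0.     0.     1.   ]] 333.3532156486843
```

View pics/crop.png

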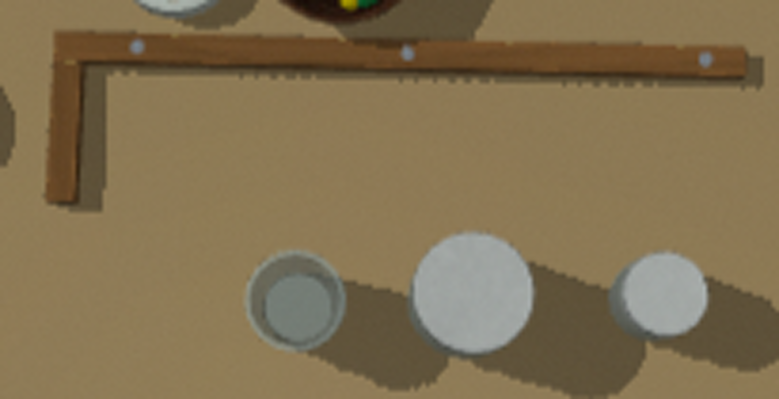

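The crop shows the inner corner at about (266.3,196) in full-image pixels. The rail's inner edge runs through (300,196.6) and (430,199.6), and the end stop's inner edge through about (264.6,220).

```bash
cat >> h.py <<'E'
def corner():
    A,B=[ray("top",p,.018)[:2] for p in((300,196.6),(430,199.6))]; S=ray("top",(264.7,220),.018)[:2]
    ey=(A-B)/np.linalg.norm(A-B); ex=np.array([ey[1],-ey[0]])
    C=A+ey*((S-A)@ey); return C,ex,ey
def rep():
    C,ex,ey=corner(); s=manip.get_state(); w,x,y,z=s["ee_rot"]
    from scipy.spatial.transform import Rotation as Ro
    T=Ro.from_quat([x,y,z,w]).as_matrix(); p=np.array(s["position"])
    d=p[:2]-C; print("t",round(s["clock"],2),"tcp corner",np.round([d@ex,d@ey],4),"z",round(p[2],4),"tool x,y in corner",np.round([[T[:2,i]@ex,T[:2,i]@ey] for i in(0,1)],4).tolist(),"F",np.round(np.array(s["contact_force"]),1),"w",round(s["width"],4),"q6",round(s["qpos"][5],2))
    return C,ex,ey,p,T
def go(pts,twist=0):
    "corner-frame (x,y,z) targets -> normalised tool shifts"
    C,ex,ey,p,T=rep()
    for q in pts:
        W=np.append(C+ex*q[0]+ey*q[1],q[2]); print(q,np.round(T.T@(W-p)/.8,4))
E
python3 - <<'E'
from h import *
C,ex,ey=corner(); print(C,ex,ey)
for n,P in(("big",(.5025,-.0912)),("small",(.5019,-.225)),("open",(.4994,.0316))): d=np.array(P)-C; print(n,d@ex,d@ey)
_,_,_,p,T=rep(); print(np.degrees(np.arctan2(T[1,0],T[0,0])), np.degrees(np.arctan2(ey[1],ey[0])))
E
```

```text
[0.67865208 0.1888719 ] [ 0.99949227 -0.03186225] [0.03186225 0.99949227]
big -0.16713892106519776 -0.2855422966244321
small -0.16347544783754264 -0.41929347966185515
open -0.17415003097870246 -0.16290341886627271
t 0.15 tcp corner [-0.5158  0.3425] z 0.2386 tool x,y in corner [[-0.9622, 0.2724], [0.2724, 0.9622]] F [ 0.1 -0.4  1.1] w 0.0851 q6 -0.12
162.36472976282218 88.17411871754642
```

```bash
python3 - <<'E'
from h import *
go([(-.245,-.2855,.15),(-.245,-.2855,.028)])
E
```

```text
t 0.15 tcp corner [-0.5158  0.3425] z 0.2386 tool x,y in corner [[-0.9622, 0.2724], [0.2724, 0.9622]] F [ 0.1 -0.4  1.1] w 0.0851 q6 -0.12
(-0.245, -0.2855, 0.15) [-0.5396 -0.6629  0.1116]
(-0.245, -0.2855, 0.028) [-0.5396 -0.6627  0.2641]
```

Call:
move_arm([
  [[-0.54, -0.663, 0.08, -0.13, 0], [-0.54, -0.663, 0.08, -0.13, 0], [-0.54, -0.663, 0.08, -0.13, 0], [-0.54, -0.663, 0.08, -0.13, 0], [-0.54, -0.663, 0.08, -0.13, 0], [-0.54, -0.663, 0.08, -0.13, 0], [-0.54, -0.663, 0.08, -0.13, 0], [-0.54, -0.663, 0.08, -0.13, 0], [-0.54, -0.663, 0.08, -0.13, 0], [-0.54, -0.663, 0.08, -0.13, 0], [-0.54, -0.663, 0.08, -0.13, 0], [-0.54, -0.663, 0.08, -0.13, 0]],
], squeeze=20)

```text
clock: 1.35
position: [0.3936, -0.0097, 0.1833]
ee_rot: [0.0, 0.018, 1.0, 0.0]
contact_force: [0.4, 0.7, -0.3]
width: 0.0429
gripper_force: 0.0
```

```bash
python3 - <<'E'
from h import *
go([(-.25,-.2855,.12),(-.25,-.2855,.028)])
E
```

```text
t 1.35 tcp corner [-0.2786 -0.2076] z 0.1833 tool x,y in corner [[-1.0, 0.0043], [0.0043, 1.0]] F [ 0.4  0.7 -0.3] w 0.0429 q6 -1.74
(-0.25, -0.2855, 0.12) [-0.0361 -0.0972  0.0792]
(-0.25, -0.2855, 0.028) [-0.036  -0.0973  0.1942]
```

Call:
move_arm([
  [[-0.03, -0.095, 0.05, 0, 0], [-0.03, -0.095, 0.05, 0, 0], [-0.03, -0.095, 0.12, 0, 0], [-0.03, -0.095, 0.19, 0, 0], [-0.03, -0.095, 0.19, 0, 0], [-0.03, -0.095, 0.19, 0, 0], [-0.03, -0.095, 0.19, 0, 0]],
])

```text
clock: 2.05
position: [0.4152, -0.0847, 0.0316]
ee_rot: [0.0, 0.018, 1.0, -0.0]
contact_force: [0.9, -0.3, 0.3]
width: 0.0429
gripper_force: 0.0
```

```bash
python3 - <<'E'
from h import *
im=manip.get_image("wrist"); cv2.imwrite("pics/w1.png",im[:,:,::-1])
go([(-.22,-.2855,.028),(-.1,-.2855,.028)])
E
```

```text
t 2.1 tcp corner [-0.254  -0.2819] z 0.0322 tool x,y in corner [[-1.0, 0.0035], [0.0035, 1.0]] F [ 0.3 -0.3 -0.3] w 0.0425 q6 -1.9
(-0.22, -0.2855, 0.028) [-0.0425 -0.0043  0.0054]
(-0.1, -0.2855, 0.028) [-0.1925 -0.0038  0.0057]
```

View pics/w1.png

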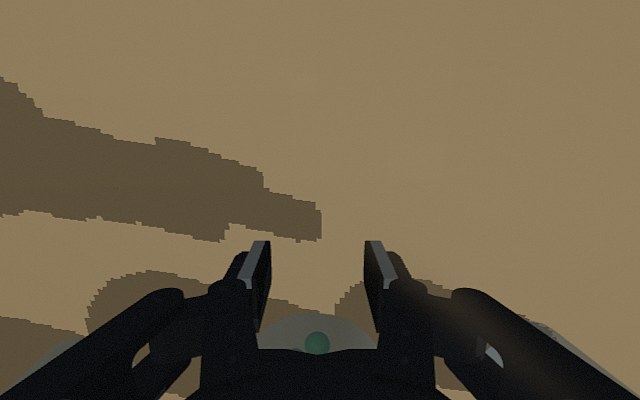

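The wrist view shows the jar at about (317,330), centred between the fingers, with no contact yet. Pushing it towards the rail.

Call:
move_arm([
  [[-0.02, -0.004, 0.005, 0, 0], [-0.03, -0.004, 0.005, 0, 0], [-0.04, -0.004, 0.005, 0, 0], [-0.05, -0.004, 0.005, 0, 0], [-0.06, -0.004, 0.005, 0, 0], [-0.07, -0.004, 0.005, 0, 0], [-0.08, -0.004, 0.005, 0, 0], [-0.09, -0.004, 0.005, 0, 0], [-0.1, -0.004, 0.005, 0, 0], [-0.11, -0.004, 0.005, 0, 0], [-0.12, -0.004, 0.005, 0, 0], [-0.13, -0.004, 0.005, 0, 0]],
])

```text
clock: 3.3
position: [0.5192, -0.0914, 0.0274]
ee_rot: [-0.0, 0.018, 1.0, 0.0]
contact_force: [-1.4, 0.6, 1.7]
width: 0.0428
gripper_force: 0.0
```

```bash
cat >> h.py <<'E'
def jars(bb,bs):
    im=manip.get_image("top"); C,ex,ey=corner()
    for nm,b,z in(("big",bb,.085),("small",bs,.065)):
        if b is None: continue
        uv,r,a=white(im,b); d=ray("top",uv,z)[:2]-C; print(nm,np.round(uv,1),round(r,1),a,np.round([d@ex,d@ey],4))
    return im
E
python3 - <<'E'
from h import *
go([(-.095,-.2855,.028)])
im=jars((340,200,400,280),None); cv2.imwrite("pics/t1.png",im[120:320,200:500,::-1].repeat(2,0).repeat(2,1))
E
```

```text
t 3.3 tcp corner [-0.1504 -0.2852] z 0.0274 tool x,y in corner [[-1.0, 0.0037], [0.0037, 1.0]] F [-1.4  0.6  1.7] w 0.0428 q6 -1.84
(-0.095, -0.2855, 0.028) [-0.0693 -0.0001 -0.0008]Traceback (most recent call last):
  File "<stdin>", line 3, in <module>
  File "h.py", line 30, in jars
    uv,r,a=white(im,b); d=ray("top",uv,z)[:2]-C; print(nm,np.round(uv,1),round(r,1),a,np.round([d@ex,d@ey],4))
           ~~~~~^^^^^^
  File "h.py", line 9, in white
    cs,_=cv2.findContours(m,cv2.RETR_EXTERNAL,cv2.CHAIN_APPROX_NONE); c=max(cs,key=cv2.contourArea)
                                                                        ~~~^^^^^^^^^^^^^^^^^^^^^^^^
ValueError: max() iterable argument is empty
```

The arm hides the lid from above, so I continue to 6 mm short of the rail and go by force.

Call:
move_arm([
  [[-0.01, 0, 0, 0, 0], [-0.02, 0, 0, 0, 0], [-0.03, 0, 0, 0, 0], [-0.04, 0, 0, 0, 0], [-0.05, 0, 0, 0, 0], [-0.056, 0, 0, 0, 0], [-0.06, 0, 0, 0, 0], [-0.064, 0, 0, 0, 0], [-0.066, 0, 0, 0, 0], [-0.067, 0, 0, 0, 0]],
])

```text
clock: 4.35
position: [0.5721, -0.0933, 0.0274]
ee_rot: [-0.0, 0.018, 1.0, 0.0]
contact_force: [-2.6, -0.2, 0.9]
width: 0.0428
gripper_force: 0.0
```

```bash
python3 - <<'E'
from h import *
rep()
im=manip.get_image("side"); cv2.imwrite("pics/s1.png",cv2.resize(im[140:300,240:440,::-1],None,fx=3.5,fy=3.5,interpolation=cv2.INTER_CUBIC))
E
```

```text
t 4.35 tcp corner [-0.0975 -0.2854] z 0.0274 tool x,y in corner [[-1.0, 0.0037], [0.0037, 1.0]] F [-2.6 -0.2  0.9] w 0.0428 q6 -1.82
```

View pics/s1.png

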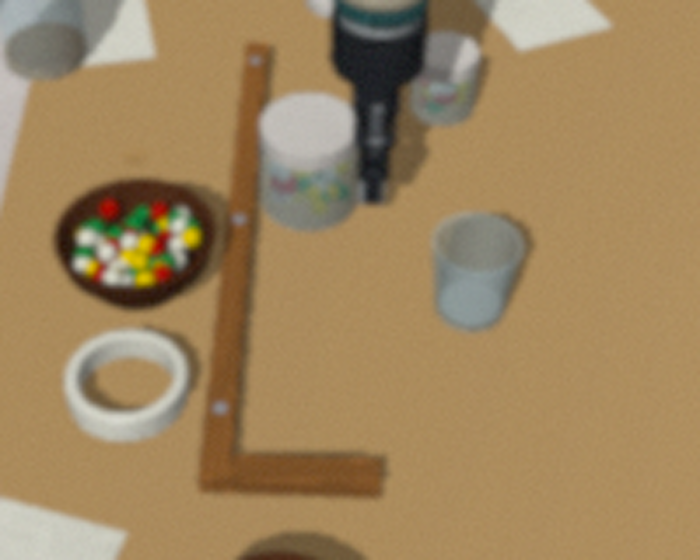

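The side view shows the jar upright in front of the fingers, a few mm off the rail (jar crop 260–355, rail edge ~255). Pushing on in small steps.

Call:
move_arm([
  [[-0.003, 0, 0, 0, 0], [-0.006, 0, 0, 0, 0], [-0.008, 0, 0, 0, 0], [-0.009, 0, 0, 0, 0], [-0.009, 0, 0, 0, 0]],
])

```text
clock: 4.9
position: [0.5772, -0.0933, 0.0274]
ee_rot: [-0.002, 0.018, 1.0, 0.0]
contact_force: [-7.0, -0.1, 4.9]
width: 0.0429
gripper_force: 0.0
```

Contact force went up to 7 N, so the big jar is on the rail. Backing off, lifting, turning 90° and placing the fingers on its far side.

Call:
move_arm([
  [[0.05, 0, 0, 0, 0], [0.05, 0, -0.06, 0, 0], [0.05, 0, -0.125, 0, 0], [0.05, 0, -0.125, 0.15, 0], [0.0, -0.05, -0.125, 0.3, 0], [-0.057, -0.11, -0.125, 0.45, 0], [-0.057, -0.11, -0.125, 0.55, 0], [-0.057, -0.11, -0.125, 0.65, 0], [-0.057, -0.11, -0.125, 0.75, 0], [-0.057, -0.11, -0.125, 0.75, 0], [-0.057, -0.11, -0.125, 0.75, 0], [-0.057, -0.11, -0.125, 0.75, 0]],
])

```text
clock: 6.1
position: [0.6231, -0.1836, 0.1276]
ee_rot: [0.001, 0.641, 0.767, 0.001]
contact_force: [0.4, -0.2, 0.4]
width: 0.0427
gripper_force: 0.0
```

Call:
move_arm([
  [[0, 0, 0, 0.05, 0], [0, 0, 0, 0.05, 0], [0, 0, 0, 0, 0], [0, 0, 0, 0, 0]],
])

```text
clock: 6.5
position: [0.6224, -0.1833, 0.1275]
ee_rot: [0.001, 0.638, 0.77, 0.0]
contact_force: [-0.2, 0.5, -0.5]
width: 0.0427
gripper_force: 0.0
```

```bash
python3 - <<'E'
from h import *
go([(-.045,-.37,.028),(-.045,-.1,.028)])
E
```

```text
t 6.5 tcp corner [-0.0443 -0.3738] z 0.1275 tool x,y in corner [[-0.2173, 0.9761], [0.9761, 0.2173]] F [-0.2  0.5 -0.5] w 0.0427 q6 -0.58
(-0.045, -0.37, 0.028) [0.0049 0.     0.1244]
(-0.045, -0.1, 0.028) [0.3343 0.0734 0.1243]
```

Call:
move_arm([
  [[0, 0, 0.02, 0.06, 0], [0, 0, 0.07, 0.105, 0], [0, 0, 0.124, 0.105, 0], [0, 0, 0.124, 0.105, 0], [0, 0, 0.124, 0.105, 0]],
])

```text
clock: 7.0
position: [0.6218, -0.1831, 0.0281]
ee_rot: [-0.0, 0.719, 0.695, -0.0]
contact_force: [-0.1, -0.3, 0.9]
width: 0.0427
gripper_force: 0.0
```

```bash
python3 - <<'E'
from h import *
jars((340,180,400,260),(402,240,440,276)); go([(-.045,-.34,.028),(-.045,-.1,.028)])
E
```

```text
big [369.8 208.5] 15.2 663.0 [-0.0421 -0.2861]Traceback (most recent call last):
  File "<stdin>", line 2, in <module>
  File "h.py", line 30, in jars
    uv,r,a=white(im,b); d=ray("top",uv,z)[:2]-C; print(nm,np.round(uv,1),round(r,1),a,np.round([d@ex,d@ey],4))
           ~~~~~^^^^^^
  File "h.py", line 9, in white
    cs,_=cv2.findContours(m,cv2.RETR_EXTERNAL,cv2.CHAIN_APPROX_NONE); c=max(cs,key=cv2.contourArea)
                                                                        ~~~^^^^^^^^^^^^^^^^^^^^^^^^
ValueError: max() iterable argument is empty
```

The big jar sits at x=-0.042, y=-0.286, against the rail. Pushing it along the rail.

Call:
move_arm([
  [[0.02, 0, 0, 0, 0], [0.035, 0, 0, 0, 0], [0.045, 0, 0, 0, 0], [0.055, 0, 0, 0, 0], [0.065, 0, 0, 0, 0], [0.075, 0, 0, 0, 0], [0.085, 0, 0, 0, 0], [0.095, 0, 0, 0, 0], [0.105, 0, 0, 0, 0], [0.11, 0, 0, 0, 0]],
])

```text
clock: 8.05
position: [0.6265, -0.0959, 0.0303]
ee_rot: [0.003, 0.719, 0.695, 0.001]
contact_force: [-0.3, -5.8, 5.8]
width: 0.0428
gripper_force: 0.0
```

```bash
python3 - <<'E'
from h import *
go([(-.045,-.1,.028)]); jars((290,180,400,230),None)
E
```

```text
t 8.05 tcp corner [-0.043  -0.2862] z 0.0303 tool x,y in corner [[0.0016, 1.0], [1.0, -0.0016]] F [-0.3 -5.8  5.8] w 0.0428 q6 -0.23
(-0.045, -0.1, 0.028) [ 0.2328 -0.0029  0.0021]
big [344.5 206. ] 12.5 132.5 [-0.037  -0.2195]
```

Call:
move_arm([
  [[0.01, 0, 0, 0, 0], [0.022, 0, 0, 0, 0], [0.034, 0, 0, 0, 0], [0.046, 0, 0, 0, 0], [0.058, 0, 0, 0, 0], [0.07, 0, 0, 0, 0], [0.08, 0, 0, 0, 0], [0.09, 0, 0, 0, 0], [0.1, 0, 0, 0, 0], [0.11, 0, 0, 0, 0], [0.12, 0, 0, 0, 0], [0.125, 0, 0, 0, 0]],
])

```text
clock: 9.3
position: [0.6297, 0.0043, 0.0302]
ee_rot: [0.002, 0.719, 0.695, 0.001]
contact_force: [0.2, -5.7, 6.4]
width: 0.0425
gripper_force: 0.0
```

```bash
python3 - <<'E'
from h import *
go([(-.044,-.1,.03)])
im=manip.get_image("side"); cv2.imwrite("pics/s2.png",cv2.resize(im[140:300,240:440,::-1],None,fx=3.5,fy=3.5,interpolation=cv2.INTER_CUBIC))
E
```

```text
t 9.3 tcp corner [-0.043 -0.186] z 0.0302 tool x,y in corner [[0.0016, 1.0], [1.0, -0.0015]] F [ 0.2 -5.7  6.4] w 0.0425 q6 -0.07
(-0.044, -0.1, 0.03) [ 0.1075 -0.0014 -0.    ]
```

View pics/s2.png

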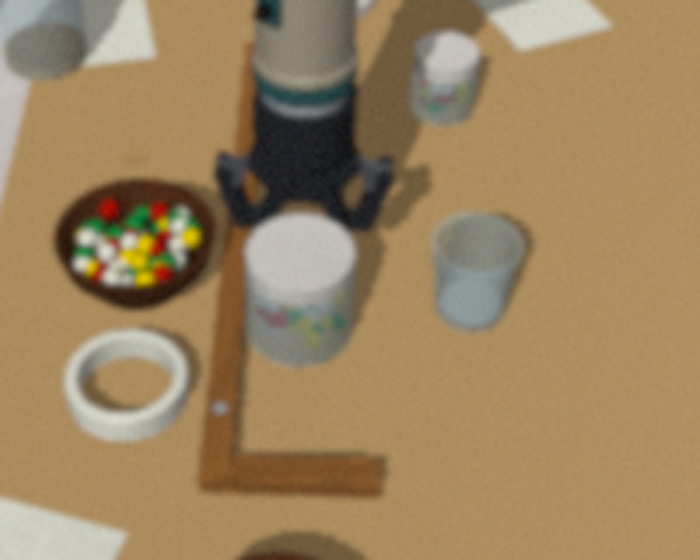

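The side view shows the big jar upright and hugging the rail (crop ~245–355 × 215–360), about 100 crop px from the stop. Continuing.

Call:
move_arm([
  [[0.01, -0.001, 0, 0, 0], [0.022, -0.001, 0, 0, 0], [0.034, -0.001, 0, 0, 0], [0.046, -0.001, 0, 0, 0], [0.058, -0.001, 0, 0, 0], [0.07, -0.001, 0, 0, 0], [0.08, -0.001, 0, 0, 0], [0.09, -0.001, 0, 0, 0], [0.098, -0.001, 0, 0, 0], [0.104, -0.001, 0, 0, 0], [0.107, -0.001, 0, 0, 0], [0.108, -0.001, 0, 0, 0]],
])

```text
clock: 10.55
position: [0.6315, 0.0906, 0.03]
ee_rot: [0.002, 0.719, 0.695, 0.0]
contact_force: [-0.5, -5.6, 8.7]
width: 0.0427
gripper_force: 0.0
```

```bash
python3 - <<'E'
from h import *
go([(-.044,-.09,.03)]); jars((255,180,320,240),None)
E
```

```text
t 10.55 tcp corner [-0.044  -0.0998] z 0.03 tool x,y in corner [[0.0015, 1.0], [1.0, -0.0015]] F [-0.5 -5.6  8.7] w 0.0427 q6 0.07
(-0.044, -0.09, 0.03) [ 0.0122 -0.0001  0.    ]
big [279.  209.5] 14.2 325.5 [-0.0505 -0.0471]
```

Call:
move_arm([
  [[0.002, 0, 0, 0, 0], [0.004, 0, 0, 0, 0], [0.006, 0, 0, 0, 0], [0.007, 0, 0, 0, 0]],
])

```text
clock: 11.0
position: [0.6317, 0.0959, 0.0301]
ee_rot: [0.002, 0.719, 0.695, 0.0]
contact_force: [0.2, -4.9, 7.0]
width: 0.0423
gripper_force: 0.0
```

Call:
move_arm([
  [[0.0015, 0, 0, 0, 0], [0.003, 0, 0, 0, 0], [0.0045, 0, 0, 0, 0], [0.0045, 0, 0, 0, 0]],
])

```text
clock: 11.4
position: [0.6318, 0.099, 0.0301]
ee_rot: [0.002, 0.719, 0.695, 0.0]
contact_force: [-0.2, -6.7, 7.8]
width: 0.0429
gripper_force: 0.0
```

Call:
move_arm([
  [[0.0013, 0, 0, 0, 0], [0.0025, 0, 0, 0, 0], [0.0025, 0, 0, 0, 0]],
])

```text
clock: 11.7
position: [0.6321, 0.0998, 0.0306]
ee_rot: [0.003, 0.719, 0.695, -0.0]
contact_force: [0.2, -10.1, 8.7]
width: 0.0428
gripper_force: 0.0
```

Force rose to 10 N: the stop is reached. Backing off straight, then lifting.

Call:
move_arm([
  [[-0.02, 0, 0, 0, 0], [-0.06, 0, 0, 0, 0], [-0.1, 0, -0.04, 0, 0], [-0.15, 0, -0.1, 0, 0.3], [-0.2, 0, -0.14, 0, 0.3], [-0.25, 0, -0.14, 0, 0.3], [-0.3, 0, -0.14, 0, 0.3], [-0.3, 0, -0.14, 0, 0.3]],
])

```text
clock: 12.5
position: [0.6223, -0.1428, 0.1407]
ee_rot: [0.001, 0.721, 0.693, -0.0]
contact_force: [-0.0, -0.1, -0.9]
width: 0.0293
gripper_force: 0.0
```

```bash
python3 - <<'E'
from h import *
im=jars((255,170,320,240),None); cv2.imwrite("pics/t2.png",cv2.resize(im[170:290,245:450,::-1],None,fx=3.8,fy=3.8,interpolation=cv2.INTER_CUBIC))
go([(-.24,-.4195,.12)])
E
```

```text
big [277.5 207. ] 15.0 649.5 [-0.0439 -0.0428]
t 12.55 tcp corner [-0.0462 -0.3303] z 0.1401 tool x,y in corner [[0.0068, 1.0], [1.0, -0.0068]] F [-0.3  0.5  0. ] w 0.0298 q6 -0.29
(-0.24, -0.4195, 0.12) [-0.1132 -0.2415  0.0251]
```

View pics/t2.png

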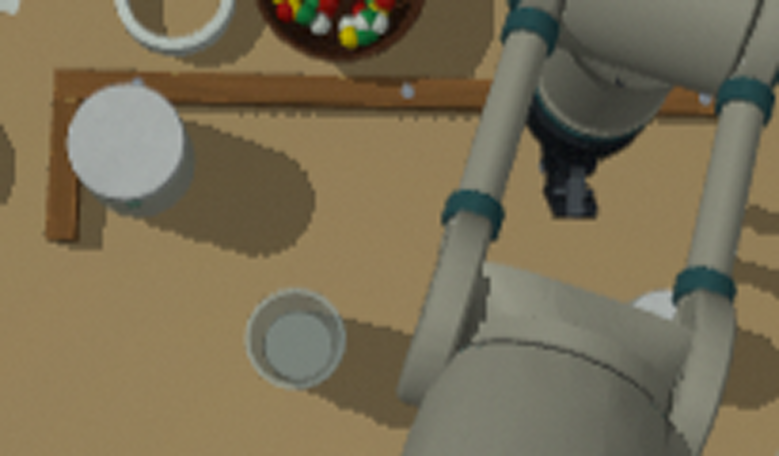

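The big jar reads (-0.044,-0.043), centre at crop (126,142), so it's in the corner. I'll nudge it gently towards the rail to be sure, turning the tool on the way.

Call:
move_arm([
  [[0.03, -0.03, 0, -0.07, 0.3], [0.08, -0.06, 0, -0.14, 0.3], [0.13, -0.1, 0, -0.21, 0.3], [0.18, -0.12, 0, -0.28, 0.3], [0.23, -0.12, 0, -0.35, 0.3], [0.28, -0.12, 0, -0.42, 0.3], [0.33, -0.12, 0, -0.49, 0.3], [0.3575, -0.12, 0, -0.56, 0.3], [0.3575, -0.12, 0, -0.63, 0.3], [0.3575, -0.12, 0, -0.7, 0.3], [0.3575, -0.12, 0, -0.75, 0.3], [0.3575, -0.12, 0, -0.75, 0.3]],
])

```text
clock: 13.75
position: [0.5351, 0.1531, 0.1397]
ee_rot: [-0.001, 0.017, 1.0, 0.0]
contact_force: [-0.4, -0.6, 0.1]
width: 0.0299
gripper_force: 0.0
```

```bash
python3 - <<'E'
from h import *
go([(-.13,-.044,.03),(-.1,-.044,.03)])
E
```

```text
t 13.75 tcp corner [-0.1423 -0.0403] z 0.1397 tool x,y in corner [[-1.0, 0.0013], [0.0013, 1.0]] F [-0.4 -0.6  0.1] w 0.0299 q6 -1.39
(-0.13, -0.044, 0.03) [-0.0157 -0.0047  0.1371]
(-0.1, -0.044, 0.03) [-0.0532 -0.0046  0.137 ]
```

Call:
move_arm([
  [[0, -0.005, 0.06, 0, 0.3], [0, -0.005, 0.11, 0, 0.3], [0, -0.005, 0.137, 0, 0.3], [-0.015, -0.005, 0.137, 0, 0.3], [-0.03, -0.005, 0.137, 0, 0.3], [-0.042, -0.005, 0.137, 0, 0.3], [-0.05, -0.005, 0.137, 0, 0.3], [-0.053, -0.005, 0.137, 0, 0.3], [-0.055, -0.005, 0.137, 0, 0.3], [-0.055, -0.005, 0.137, 0, 0.3]],
])

```text
clock: 14.75
position: [0.5805, 0.1461, 0.0312]
ee_rot: [0.0, 0.017, 1.0, 0.0]
contact_force: [0.4, 0.3, 2.1]
width: 0.0297
gripper_force: 0.0
```

Call:
move_arm([
  [[-0.0015, 0, 0, 0, 0.3], [-0.003, 0, 0, 0, 0.3], [-0.004, 0, 0, 0, 0.3], [-0.004, 0, 0, 0, 0.3]],
])

```text
clock: 15.15
position: [0.5825, 0.1461, 0.0306]
ee_rot: [-0.001, 0.017, 1.0, 0.0]
contact_force: [-5.9, 0.5, 4.9]
width: 0.0298
gripper_force: 0.0
```

Call:
move_arm([
  [[-0.001, 0, 0, 0, 0.3], [-0.002, 0, 0, 0, 0.3], [-0.002, 0, 0, 0, 0.3]],
])

```text
clock: 15.45
position: [0.5827, 0.1461, 0.0306]
ee_rot: [-0.002, 0.017, 1.0, 0.0]
contact_force: [-7.5, 1.4, 8.2]
width: 0.0299
gripper_force: 0.0
```

A 1.6 mm command moved it only 0.2 mm, so the big jar is firmly against the rail. Now to the small jar.

Call:
move_arm([
  [[0.03, 0, 0, 0, 0.3], [0.07, 0, -0.04, 0, 0.3], [0.1, 0, -0.1, 0, 0.3], [0.12, -0.05, -0.13, 0, 0.3], [0.14, -0.1, -0.13, 0, 0.3], [0.16, -0.15, -0.13, 0, 0.3], [0.18, -0.2, -0.13, 0, 0.3], [0.185, -0.26, -0.13, 0, 0.3], [0.185, -0.32, -0.13, 0, 0.3], [0.185, -0.38, -0.13, 0, 0.3], [0.185, -0.44, -0.13, 0, 0.3], [0.185, -0.469, -0.13, 0, 0.3]],
])

```text
clock: 16.65
position: [0.4253, -0.2291, 0.1348]
ee_rot: [0.002, 0.019, 1.0, -0.002]
contact_force: [0.2, 0.8, -0.2]
width: 0.0299
gripper_force: 0.0
```

Call:
move_arm([
  [[0, 0, 0, 0, 0.3], [0, 0, 0, 0, 0.3]],
])

```text
clock: 16.85
position: [0.4243, -0.2243, 0.1343]
ee_rot: [0.0, 0.018, 1.0, 0.0]
contact_force: [0.4, 0.4, -0.8]
width: 0.0298
gripper_force: 0.0
```

```bash
python3 - <<'E'
from h import *
jars((255,170,320,240),(402,235,445,280)); go([(-.24,-.4195,.028),(-.09,-.4195,.028)])
E
```

```text
big [277.6 206.4] 15.1 647.0 [-0.0423 -0.043 ]
small [419.8 256.8] 10.9 330.5 [-0.1638 -0.4194]
t 16.9 tcp corner [-0.2413 -0.4202] z 0.1343 tool x,y in corner [[-1.0, 0.003], [0.0031, 1.0]] F [ 0.3  0.  -0.3] w 0.0301 q6 -2.17
(-0.24, -0.4195, 0.028) [-0.0016  0.0008  0.1328]
(-0.09, -0.4195, 0.028) [-0.1891  0.0013  0.1328]
```

Big jar at (-0.042,-0.043), small at (-0.164,-0.419). Lowering behind the small jar and pushing.

Call:
move_arm([
  [[0, 0.001, 0.06, 0, 0.3], [0, 0.001, 0.11, 0, 0.3], [0, 0.001, 0.132, 0, 0.3], [-0.02, 0.001, 0.132, 0, 0.3], [-0.035, 0.001, 0.132, 0, 0.3], [-0.045, 0.001, 0.132, 0, 0.3], [-0.055, 0.001, 0.132, 0, 0.3], [-0.065, 0.001, 0.132, 0, 0.3], [-0.075, 0.001, 0.132, 0, 0.3], [-0.085, 0.001, 0.132, 0, 0.3], [-0.095, 0.001, 0.132, 0, 0.3], [-0.1, 0.001, 0.132, 0, 0.3]],
])

```text
clock: 18.1
position: [0.5052, -0.2262, 0.0291]
ee_rot: [0.0, 0.017, 1.0, -0.0]
contact_force: [-1.6, 0.2, 1.0]
width: 0.0301
gripper_force: 1.1
```

```bash
python3 - <<'E'
from h import *
go([(-.078,-.4195,.028)])
im=manip.get_image("side"); cv2.imwrite("pics/s3.png",cv2.resize(im[120:300,240:440,::-1],None,fx=3.3,fy=3.3,interpolation=cv2.INTER_CUBIC))
E
```

```text
t 18.1 tcp corner [-0.1601 -0.4204] z 0.0291 tool x,y in corner [[-1.0, 0.0028], [0.0028, 1.0]] F [-1.6  0.2  1. ] w 0.0301 q6 -2.08
(-0.078, -0.4195, 0.028) [-0.1026  0.0014  0.0014]
```

View pics/s3.png

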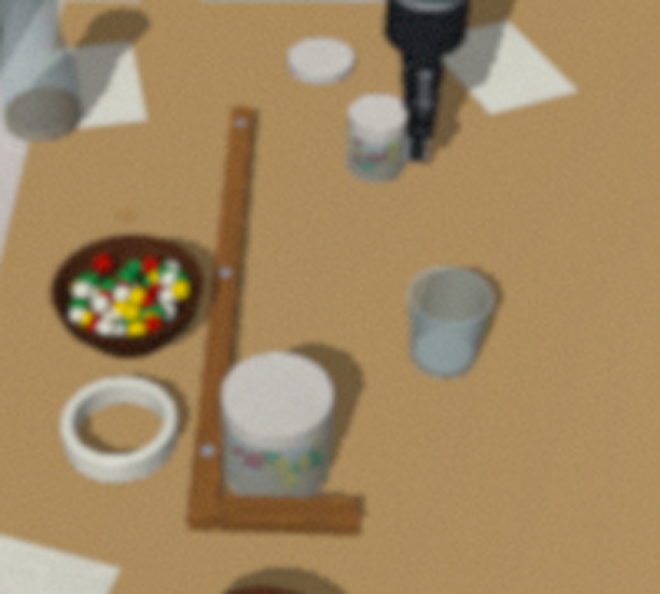

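The side view shows the big jar in the corner and the small jar upright in front of the fingers (crop 348–405 × 95–180). Continuing to the rail.

Call:
move_arm([
  [[-0.01, 0, 0, 0, 0.3], [-0.022, 0, 0, 0, 0.3], [-0.034, 0, 0, 0, 0.3], [-0.046, 0, 0, 0, 0.3], [-0.058, 0, 0, 0, 0.3], [-0.07, 0, 0, 0, 0.3], [-0.08, 0, 0, 0, 0.3], [-0.09, 0, 0, 0, 0.3], [-0.096, 0, 0, 0, 0.3], [-0.1, 0, 0, 0, 0.3], [-0.102, 0, 0, 0, 0.3]],
])

```text
clock: 19.25
position: [0.5859, -0.2286, 0.0289]
ee_rot: [-0.0, 0.017, 1.0, 0.0]
contact_force: [-0.6, 0.5, -0.3]
width: 0.0297
gripper_force: 0.6
```

Call:
move_arm([
  [[-0.0015, 0, 0, 0, 0.3], [-0.003, 0, 0, 0, 0.3], [-0.0045, 0, 0, 0, 0.3], [-0.0045, 0, 0, 0, 0.3]],
])

```text
clock: 19.65
position: [0.5895, -0.2289, 0.0291]
ee_rot: [0.0, 0.017, 1.0, 0.0]
contact_force: [0.0, -0.2, -1.0]
width: 0.0298
gripper_force: 0.4
```

Call:
move_arm([
  [[-0.002, 0, 0, 0, 0.3], [-0.004, 0, 0, 0, 0.3], [-0.005, 0, 0, 0, 0.3], [-0.005, 0, 0, 0, 0.3]],
])

```text
clock: 20.05
position: [0.5936, -0.229, 0.029]
ee_rot: [0.0, 0.017, 1.0, -0.0]
contact_force: [-0.7, 0.6, -0.1]
width: 0.0297
gripper_force: 0.3
```

Call:
move_arm([
  [[-0.0015, 0, 0, 0, 0.3], [-0.003, 0, 0, 0, 0.3], [-0.003, 0, 0, 0, 0.3]],
])

```text
clock: 20.35
position: [0.596, -0.2291, 0.029]
ee_rot: [0.0, 0.017, 1.0, 0.0]
contact_force: [-0.8, 0.2, -0.2]
width: 0.0301
gripper_force: 0.3
```

Call:
move_arm([
  [[-0.0015, 0, 0, 0, 0.3], [-0.003, 0, 0, 0, 0.3], [-0.003, 0, 0, 0, 0.3]],
])

```text
clock: 20.65
position: [0.5984, -0.2291, 0.029]
ee_rot: [0.0, 0.017, 1.0, 0.0]
contact_force: [0.6, -0.3, 0.7]
width: 0.0298
gripper_force: 0.3
```

```bash
python3 - <<'E'
from h import *
rep()
im=manip.get_image("side"); cv2.imwrite("pics/s4.png",cv2.resize(im[120:220,270:400,::-1],None,fx=5,fy=5,interpolation=cv2.INTER_CUBIC))
E
```

```text
t 20.65 tcp corner [-0.0669 -0.4204] z 0.029 tool x,y in corner [[-1.0, 0.0027], [0.0027, 1.0]] F [ 0.6 -0.3  0.7] w 0.0298 q6 -2.01
```

View pics/s4.png

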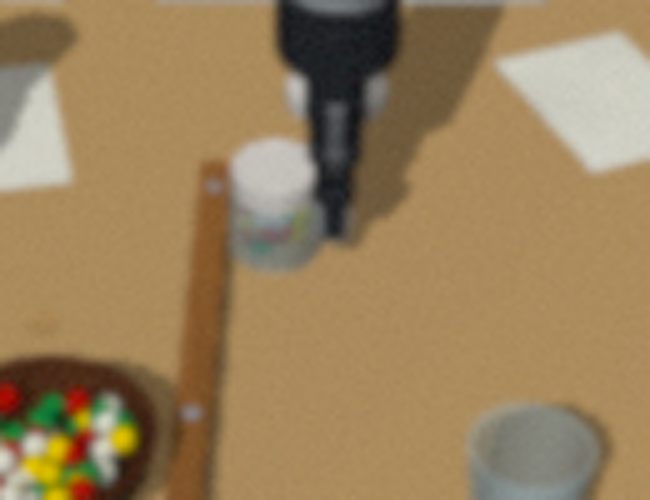

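The small jar (crop 230–320 × 140–268) is upright and only a few crop px from the rail edge (~228). A little further.

Call:
move_arm([
  [[-0.0015, 0, 0, 0, 0.3], [-0.003, 0, 0, 0, 0.3], [-0.003, 0, 0, 0, 0.3]],
])

```text
clock: 21.0
position: [0.5998, -0.2291, 0.0289]
ee_rot: [-0.001, 0.017, 1.0, 0.0]
contact_force: [-4.7, -0.5, 1.4]
width: 0.0301
gripper_force: 1.7
```

Call:
move_arm([
  [[-0.0015, 0, 0, 0, 0.3], [-0.0025, 0, 0, 0, 0.3], [-0.0025, 0, 0, 0, 0.3]],
])

```text
clock: 21.3
position: [0.6, -0.2291, 0.0289]
ee_rot: [-0.003, 0.017, 1.0, 0.0]
contact_force: [-8.3, -0.0, 4.7]
width: 0.0295
gripper_force: 3.7
```

On the rail (8 N, no more travel). Retreat, turn, and place the fingers on the far side.

Call:
move_arm([
  [[0.04, 0, 0, 0, 0.3], [0.05, 0, -0.06, 0, 0.3], [0.05, 0, -0.12, 0.07, 0.3], [0.03, -0.03, -0.12, 0.14, 0.3], [-0.01, -0.06, -0.12, 0.21, 0.3], [-0.04, -0.09, -0.12, 0.28, 0.3], [-0.04, -0.09, -0.12, 0.35, 0.3], [-0.04, -0.09, -0.12, 0.42, 0.3], [-0.04, -0.09, -0.12, 0.49, 0.3], [-0.04, -0.09, -0.12, 0.56, 0.3], [-0.04, -0.09, -0.12, 0.63, 0.3], [-0.04, -0.09, -0.12, 0.7, 0.3]],
])

```text
clock: 22.5
position: [0.6333, -0.3026, 0.1251]
ee_rot: [0.001, 0.684, 0.729, 0.001]
contact_force: [-0.3, -0.5, -0.1]
width: 0.0299
gripper_force: 0.0
```

Call:
move_arm([
  [[0, 0, 0, 0.05, 0.3], [0, 0, 0, 0.05, 0.3], [0, 0, 0, 0.05, 0.3]],
])

```text
clock: 22.8
position: [0.6327, -0.3025, 0.1251]
ee_rot: [0.001, 0.718, 0.696, 0.0]
contact_force: [0.4, 0.3, 0.8]
width: 0.0299
gripper_force: 0.0
```

```bash
python3 - <<'E'
from h import *
jars(None,(395,180,445,235)); go([(-.031,-.49,.028),(-.031,-.1325,.028)])
E
```

```text
small [419.4 206.8] 10.5 301.5 [-0.0305 -0.4202]
t 22.85 tcp corner [-0.0305 -0.4925] z 0.1251 tool x,y in corner [[0.0009, 1.0], [1.0, -0.0009]] F [ 1.1  0.2 -0.1] w 0.0299 q6 -0.51
(-0.031, -0.49, 0.028) [ 0.0031 -0.0008  0.1213]
(-0.031, -0.1325, 0.028) [ 0.45   -0.0012  0.1213]
```

Small jar at (-0.0305,-0.420), on the rail. Lowering and pushing along it.

Call:
move_arm([
  [[0, -0.001, 0.06, 0, 0.3], [0, -0.001, 0.11, 0, 0.3], [0, -0.001, 0.12, 0, 0.3], [0.02, -0.001, 0.12, 0, 0.3], [0.035, -0.001, 0.12, 0, 0.3], [0.047, -0.001, 0.12, 0, 0.3], [0.06, -0.001, 0.12, 0, 0.3], [0.073, -0.001, 0.12, 0, 0.3], [0.086, -0.001, 0.12, 0, 0.3], [0.1, -0.001, 0.12, 0, 0.3], [0.11, -0.001, 0.12, 0, 0.3], [0.115, -0.001, 0.12, 0, 0.3]],
])

```text
clock: 24.05
position: [0.6343, -0.2093, 0.029]
ee_rot: [-0.0, 0.719, 0.695, -0.0]
contact_force: [-0.2, -1.5, 1.4]
width: 0.0298
gripper_force: 1.0
```

```bash
python3 - <<'E'
from h import *
go([(-.031,-.165,.028)])
E
```

```text
t 24.05 tcp corner [-0.0316 -0.3994] z 0.029 tool x,y in corner [[0.002, 1.0], [1.0, -0.002]] F [-0.2 -1.5  1.4] w 0.0298 q6 -0.39
(-0.031, -0.165, 0.028) [2.93e-01 2.00e-04 1.30e-03]
```

Call:
move_arm([
  [[0.01, 0, 0, 0, 0.3], [0.022, 0, 0, 0, 0.3], [0.035, 0, 0, 0, 0.3], [0.048, 0, 0, 0, 0.3], [0.061, 0, 0, 0, 0.3], [0.074, 0, 0, 0, 0.3], [0.087, 0, 0, 0, 0.3], [0.1, 0, 0, 0, 0.3], [0.113, 0, 0, 0, 0.3], [0.126, 0, 0, 0, 0.3], [0.137, 0, 0, 0, 0.3], [0.145, 0, 0, 0, 0.3]],
])

```text
clock: 25.25
position: [0.6384, -0.0934, 0.029]
ee_rot: [-0.0, 0.719, 0.695, 0.0]
contact_force: [0.1, -1.7, 0.8]
width: 0.0299
gripper_force: 0.8
```

Call:
move_arm([
  [[0.01, 0, 0, 0, 0.3], [0.022, 0, 0, 0, 0.3], [0.035, 0, 0, 0, 0.3], [0.048, 0, 0, 0, 0.3], [0.061, 0, 0, 0, 0.3], [0.074, 0, 0, 0, 0.3], [0.087, 0, 0, 0, 0.3], [0.1, 0, 0, 0, 0.3], [0.113, 0, 0, 0, 0.3], [0.126, 0, 0, 0, 0.3], [0.134, 0, 0, 0, 0.3], [0.138, 0, 0, 0, 0.3]],
])

```text
clock: 26.45
position: [0.6422, 0.0167, 0.029]
ee_rot: [-0.0, 0.719, 0.695, -0.0]
contact_force: [-0.2, -1.3, 1.0]
width: 0.0299
gripper_force: 0.7
```

```bash
python3 - <<'E'
from h import *
go([(-.031,-.155,.028)])
im=manip.get_image("side"); cv2.imwrite("pics/s5.png",cv2.resize(im[180:300,270:400,::-1],None,fx=4.5,fy=4.5,interpolation=cv2.INTER_CUBIC))
E
```

```text
t 26.45 tcp corner [-0.031  -0.1732] z 0.029 tool x,y in corner [[0.002, 1.0], [1.0, -0.002]] F [-0.2 -1.3  1. ] w 0.0299 q6 -0.05
(-0.031, -0.155, 0.028) [ 0.0227 -0.0001  0.0012]
```

View pics/s5.png

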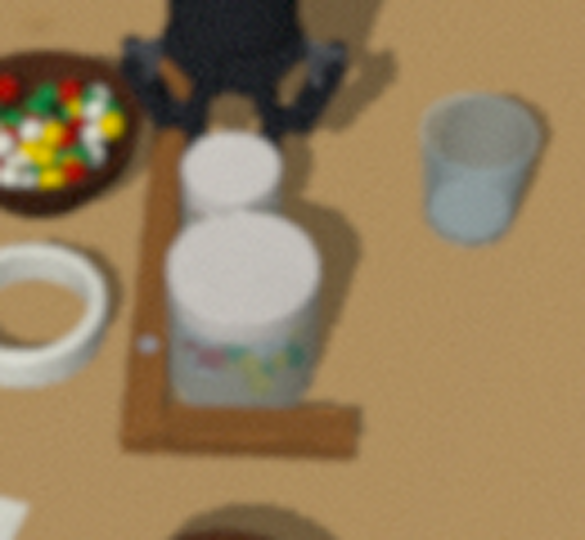

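The small jar (crop ~230,175) is upright against the rail and about 2 cm short of the big jar (~243,270). Closing in.

Call:
move_arm([
  [[0.005, 0, 0, 0, 0.3], [0.01, 0, 0, 0, 0.3], [0.015, 0, 0, 0, 0.3], [0.018, 0, 0, 0, 0.3], [0.021, 0, 0, 0, 0.3], [0.023, 0, 0, 0, 0.3], [0.023, 0, 0, 0, 0.3]],
])

```text
clock: 27.2
position: [0.6429, 0.0346, 0.029]
ee_rot: [-0.0, 0.719, 0.695, 0.0]
contact_force: [-0.0, 0.4, -0.1]
width: 0.0298
gripper_force: 0.0
```

Call:
move_arm([
  [[0.0015, 0, 0, 0, 0.3], [0.003, 0, 0, 0, 0.3], [0.003, 0, 0, 0, 0.3]],
])

```text
clock: 27.5
position: [0.6429, 0.0368, 0.029]
ee_rot: [-0.0, 0.719, 0.695, 0.0]
contact_force: [0.1, -0.5, 0.1]
width: 0.0297
gripper_force: 0.2
```

Call:
move_arm([
  [[0.0015, 0, 0, 0, 0.3], [0.003, 0, 0, 0, 0.3], [0.003, 0, 0, 0, 0.3]],
])

```text
clock: 27.8
position: [0.6431, 0.0393, 0.029]
ee_rot: [-0.0, 0.719, 0.695, 0.0]
contact_force: [0.7, -0.9, -0.3]
width: 0.0297
gripper_force: 0.2
```

Call:
move_arm([
  [[0.0015, 0, 0, 0, 0.3], [0.003, 0, 0, 0, 0.3], [0.003, 0, 0, 0, 0.3]],
])

```text
clock: 28.1
position: [0.6432, 0.041, 0.029]
ee_rot: [0.0, 0.719, 0.695, -0.0]
contact_force: [1.1, -3.5, -0.6]
width: 0.03
gripper_force: 1.4
```

Call:
move_arm([
  [[0.001, 0, 0, 0, 0.3], [0.002, 0, 0, 0, 0.3], [0.002, 0, 0, 0, 0.3]],
])

```text
clock: 28.4
position: [0.6434, 0.0413, 0.0291]
ee_rot: [0.001, 0.719, 0.695, -0.001]
contact_force: [0.0, -6.4, 0.1]
width: 0.0297
gripper_force: 3.0
```

Contact with the big jar. Backing off straight and lifting, then checking.

Call:
move_arm([
  [[-0.02, 0, 0, 0, 0.3], [-0.06, 0, 0, 0, 0.3], [-0.1, 0, -0.04, 0, 0.3], [-0.15, 0, -0.1, 0, 0.3], [-0.2, 0, -0.14, 0, 0.3], [-0.25, 0, -0.14, 0, 0.3], [-0.3, 0, -0.14, 0, 0.3], [-0.3, 0, -0.14, 0, 0.3], [-0.3, 0, -0.14, 0, 0.3]],
])

```text
clock: 29.3
position: [0.6344, -0.1976, 0.1407]
ee_rot: [-0.001, 0.72, 0.694, 0.001]
contact_force: [-0.2, 0.4, -0.9]
width: 0.0301
gripper_force: 0.0
```

```bash
python3 - <<'E'
from h import *
im=manip.get_image("top"); h=cv2.cvtColor(im[180:245,250:340],cv2.COLOR_RGB2HSV)
C,ex,ey=corner()
for nm,b,z in(("big",(255,185,293,235),.085),("small",(294,190,330,235),.065)):
    uv,r,a=white(im,b); d=ray("top",uv,z)[:2]-C; P=np.array([d@ex,d@ey]); print(nm,uv,r,a,P.round(4))
    if nm=="big": B=P
print("dist",np.linalg.norm(P-B))
cv2.imwrite("pics/t3.png",cv2.resize(im[170:290,245:395,::-1],None,fx=4,fy=4,interpolation=cv2.INTER_CUBIC))
E
```

```text
big (277.28481101989746, 205.99367141723633) 15.019248008728027 649.5 [-0.0412 -0.0421]
small (305.0, 204.11111068725586) 10.089208602905273 232.5 [-0.0304 -0.1137]
dist 0.07239387904001984
```

View pics/t3.png

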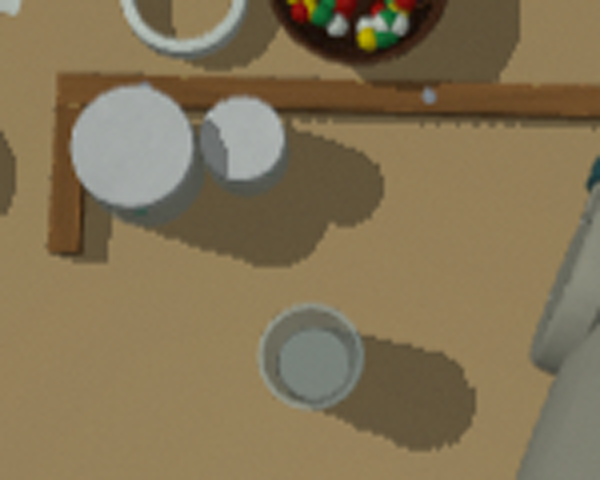

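The big jar (crop 132,147) sits in the corner and the small jar (243,142) is against the rail and the big jar. They are 72 mm apart, which is touching, and the open jar has not moved. Handing in.

```bash
python3 -c "
from rig import manip
print(manip.sign_off())"
```

```text
the job is handed in; nothing more can be done
None
```

Both jars are in place and the job is handed in at about 29 s; the sign-off returned no verdict. The larger jar measured 41–42 mm from the rail and the stop, the smaller 30 mm from the rail and 72 mm from the larger (touching), and the open jar looked unmoved in the last picture.

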